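# Fish the tube cassette out of the deep well with the hook picker

### The arm

A 6-joint arm with a two-finger parallel gripper is mounted at the origin on the work surface. World frame = base frame: x ahead of the robot, y to its left, z up, the work surface at z = 0. Lengths are in m, angles in degrees, forces in N, time in s.
With the tool pointing down it reaches from about 0.4 to 0.825 m from the base axis. Payload 7 kg.
Tool frame: the origin (TCP) lies midway between the tips of the shut fingers; the grasp point (between the pads) lies 19 mm behind it; z points along the fingers, y is the line along which they close (so a half turn about z gives the same grasp; the last joint's range is limited). The gripper opens to 88 mm and grips with 3 to 60 N. Pads are 19 mm wide; open, the fingers measure 130 mm over their backs; the gripper's body (78 mm by 193 mm) begins 47 mm behind the grasp point.
Start: joints at [16.507, 20.546, 0.682, 0, -70.136, -16.507], TCP at [0.675, -0, 0.227] pointing down, gripper open.
Joint ranges: [-176.03, 176.03], [-82.01, 121.73], [-58.28, 71.71], [-173.87, 95.51], [-174.79, -0.11], [-173.66, 173.66]. Speed limits (degrees/s): [136.94, 136.94, 172.46, 180, 180, 180].

### API

Orientations are given as a 3x3 rotation matrix whose columns are the frame's x, y, z axes.
In Python, from rig import robot gives the robot as it stands. Calls block until the motion is done:
- robot.goto(position, orientation): joint-space move of the TCP to a pose.
- robot.servo_line(position, ori=None, speed=0.15): straight line of the TCP; ori=None keeps the orientation; speed is the mean speed in m/s.
- robot.movej(angles): joint-space move.
- robot.move_gripper(opening): opening from 0.0 (shut) to 1.0 (fully open); the grip force is fixed at half the most; returns when the fingers have stopped.
- robot.dwell(seconds).
- robot.ik(position, orientation): joint angles nearest the present ones, or None.
- robot.grab_frame(name): name is "scene" or "side" or "wrist"; returns (picture, depth): 400x640x3 uint8, red, green, blue; 400x640 float32, m along the optical axis (not along the pixel's ray), 0 where there is no reading.
- robot.camera_info(name): a dict with "vfov" (degrees; the focal length in pixels is half the picture's height over the tangent of half this angle, whatever the lens; pixels are square), "cx", "cy" (the principal point, pixels), "k1" (the pictures are not rectified: a ray, as slopes to the right and down, at radius r is drawn at 1 + k1 r^2 times it, then the intrinsics apply), "view" (4x4, takes a point from world to camera coordinates); the wrist camera has in their place "T_tool_cam" (4x4, takes a point from camera to tool coordinates, whose origin is the TCP and whose axes are the flange's). Camera axes: x right, y down, z forward; pixel columns grow to the right and rows downward; lengths in m; the calibration is good to about 2 mm. A picture is of the moment at which its call begins: read the wrist's pose just before it. camera_info takes no time and is no camera call.
A pose or a line that the arm cannot do raises robot.Unreachable and nothing moves.
- robot.job_done(): hands the job in; it is judged then, once.
Readings, each from a call of its own:
- robot.read_t(): time.
- robot.read_qpos(): joint angles.
- robot.read_qvel(): joint speeds.
- robot.read_effort(): joint torques, N m.
- robot.read_position(): TCP position.
- robot.read_tcp_rot(): TCP orientation.
- robot.read_force(): force on the tool from outside, world axes, zero at the start.
- robot.read_ft_torque(): the same for the moment, N m.
- robot.read_grip_width(): opening from 0.0 (shut) to 1.0 (fully open).
- robot.read_finger_force(): force on a finger pad.
Only numpy, scipy, OpenCV 4.12 (cv2) and the standard library are available. Lean on these libraries where they do the work, as an engineer would, in place of code of your own. Each camera call takes 0.05 s, during which the arm holds its last target. There are 200 camera calls.

### The job

Take the hook picker from its stand, reach down into the deep clear well with it, feel for the blue bridge on the orange cassette, hook it and gently draw the cassette out without touching it with the gripper. Set the cassette gently down flat inside the white tray, unhook it, and hang the picker back upright in its stand; never push or pull on the cassette with more than about 10 N, and leave everything else on the bench where it is.

Things in the scene. Friction and masses are not known exactly. Their poses are not given: they have to be found in the camera images.
- well: Deep narrow well, fixed to the bench: clear walls 6 mm thick on a grey base 110 x 135 mm. Inside it measures 60 mm along its x by 105 mm along its y; inner floor 8 mm and rim 130 mm above the bench. Origin at the middle of its underside, z up.
- cassette_mid (a point): Orange tube cassette (dark steel base), 52 (x) x 100 (y) x 35 (z) mm, 0.2 to 0.35 kg, standing on the floor of the well, its y along the well's y within 1 degree, with 1 to 4 mm of play to the well's ends and 1 to 7 mm to its sides. This point is its centre, 17.5 mm above its underside; z up.
- track_mid (a point): Middle of the track of the cassette's blue bridge, 66 mm above the cassette's underside, at the height of the bar's axis. The bar lies at this point only if the bridge is in the middle: it may be anywhere within 17 mm either way along the cassette's y. Where is not measured; it must be felt, or seen. Stop pushing at the first firm contact.
- picker_grip (a point): Centre of the picker's white square handle, 20 x 20 mm across (along its x and y) and 64 mm tall, to be gripped here from above; 0.12 kg. Below it: a yellow flange 36 x 40 x 6 mm whose underside is 38 mm below this point, then a vertical steel shank 6 mm thick straight below the handle, down to the foot. z is up along the handle, y points the way the foot points.
- picker_foot (a point): Bottom of the picker's hook: the point on the shank's axis at the middle of the foot, 130 mm straight below the handle centre. The foot is a 6 mm round bar running 15 mm from here along the picker's y to its centre line's end, where a 6 mm thick nub turns up, reaching 7.5 mm above the foot's axis and 18 mm out from the shank's axis; so a bar lying in the hook has 9 mm between shank and nub.
- stand_rest (a point): Picker stand, white, fixed: centre of the place where the shank hangs, on the top face of its plate, 115 mm above the bench; z up. The plate (80 x 100 mm, 8 mm thick) has a hole 20 mm wide (x from -10 to 10 mm) and 44 mm long (y from -14 to 30 mm from this point). The picker hangs through it with its flange flat on the plate, its foot along the stand's +y: handle centre 38 mm above this point.
- tray_in (a point): White open tray, fixed: centre of its inner floor, 5 mm above the bench. Inside 90 mm along x by 145 mm along y, rim 22 mm above the bench.
- trough: Bystander: empty white trough 60 x 130 x 30 mm. Origin at its underside.
- jar: Bystander: small clear jar with blue cap, 52 mm across, 60 mm tall. Origin at its underside.
- vial: Bystander: amber vial, 28 mm across, 50 mm tall. Origin at its underside.
- bottle: Bystander: glass bottle with blue cap, 86 mm across, 170 mm tall. Origin at its underside.
- tips_yellow: Bystander: white tip box with yellow deck, 85 x 125 x 74 mm. Origin at its underside.
- tips_blue: Bystander: white tip box with blue deck, 85 x 125 x 74 mm. Origin at its underside.
- picker: The whole hook picker (origin at picker_foot).
- cassette: The cassette with its blue bridge (origin: middle of its underside). Bridge: round bar 6 mm thick along x on two 6 mm posts at x = -20 and +20 mm; opening 34 mm wide, 28 high. It does not slide below 40 N: pushed, the cassette slides to the wall (1 to 2 N), then the force rises fast. Hooked off its middle it hangs tilted up to 20 degrees; set down on its low end it levels, and its bar then swings up to 20 mm along y: follow it.
- tray: The whole tray (origin at the middle of its underside).
Things that resemble listed ones, but are neither listed nor needed, are in the scene too. Leave any green or pink look-alike of the picker alone.

How it is judged (in metres and radians):
On the way, in this order (a step that is already met when the one before it is completed fails the run):
1. the picker is lifted out of its stand (height (world z) of picker_foot above 0.125 m), for 0.1 s.
2. the cassette hangs on the picker, clear above the well's rim (height (world z) of cassette_mid above 0.145 m and contact force between picker and cassette above 0.8 N), for 0.2 s.
3. the cassette stands flat in the tray, free of the picker (x of cassette_mid in the frame of tray_in between -0.022 and 0.022 m and y of cassette_mid in the frame of tray_in between -0.027 and 0.027 m and z of cassette_mid in the frame of tray_in below 0.022 m and angle between cassette_mid's own z axis and vertical below 0.08 rad and contact force between picker and cassette below 0.1 N), for 0.3 s.
At the end, for the whole second after the job is handed in: The cassette stands flat (within 0.08 rad) on the tray's floor, wholly inside its walls, at rest and free of the picker; the picker hangs at rest in its stand, upright within 0.08 rad, flange on the plate (handle centre 33 to 43 mm above the rest point), foot within 20 mm of the rest point sideways (all of step 3 and linear speed of each of cassette, picker below 0.01 m/s and horizontal distance between picker_foot and stand_rest below 0.02 m and angle between picker_grip's own z axis and vertical below 0.08 rad and z of picker_grip in the frame of stand_rest between 0.033 and 0.043 m); the robot touches nothing.
It fails at once if the gripper or arm touches the cassette (contact force between any of the fingers, the arm and cassette above 0.3 N).
It fails at once if the picker presses or pulls on the cassette or its bridge with more than 12 N (contact force between picker and cassette above 12 N).
It fails at once if the picker or the cassette presses on the well with more than 15 N (contact force between any of picker, cassette and well above 15 N).
It fails at once if the cassette is dropped or pressed into the tray with more than 30 N (contact force between cassette and tray above 30 N).
It fails at once if a bystander is moved by more than 20 mm (distance of any of trough, jar, vial, bottle, tips_yellow, tips_blue from where it was at the start of the episode above 0.02 m).
It also fails if it takes over 72 s, if anything falls off the work surface, if the arm or the gripper's body presses on something with over 40 N, if the wrist force passes 120 N, or if a joint passes its speed limit or range.

## Working session

There is one attempt and no reset: what is moved stays moved. The work goes in short steps, each a Python script; the robot and the scene stay as the last script left them, time stands still between calls to the robot, and variables do not carry over. Pictures are saved under pics/ and viewed, at most 10 in all, crops included, and the job is handed in when it is done.

```bash
mkdir -p pics; ls; cat > h.py <<'E'
import numpy as np, cv2
from rig import robot
def cam(n):
    c=robot.camera_info(n); f=200/np.tan(np.radians(c['vfov'])/2)
    if n=='wrist':
        T=np.eye(4); T[:3,:3]=robot.read_tcp_rot(); T[:3,3]=robot.read_position()
        V=np.linalg.inv(T@np.array(c['T_tool_cam']))
    else: V=np.array(c['view'])
    return dict(f=f,cx=c['cx'],cy=c['cy'],k1=c['k1'],V=V)
def slopes(c,uv):
    d=(np.atleast_2d(uv)-[c['cx'],c['cy']])/c['f']; s=d.copy()
    for _ in range(20): s=d/(1+c['k1']*(s**2).sum(1,keepdims=True))
    return s
def pts(c,uv,depth):
    """world points of pixels with depth"""
    s=slopes(c,uv); P=np.c_[s,np.ones(len(s))]*np.reshape(depth,(-1,1))
    return (P-c['V'][:3,3])@c['V'][:3,:3]
def onplane(c,uv,z):
    s=slopes(c,uv); d=np.c_[s,np.ones(len(s))]@c['V'][:3,:3]; o=-c['V'][:3,:3].T@c['V'][:3,3]
    return o+d*((z-o[2])/d[:,2])[:,None]
def proj(c,P):
    p=np.atleast_2d(P)@c['V'][:3,:3].T+c['V'][:3,3]; s=p[:,:2]/p[:,2:]
    return s*(1+c['k1']*(s**2).sum(1,keepdims=True))*c['f']+[c['cx'],c['cy']]
def snap(n,tag):
    c=cam(n); im,d=robot.grab_frame(n)
    cv2.imwrite(f'pics/{tag}.png',im[:,:,::-1]); np.savez(f'{tag}.npz',im=im,d=d,**c); return c,im,d
def load(tag):
    z=np.load(tag+'.npz'); return {k:z[k] for k in('f','cx','cy','k1','V')},z['im'],z['d']
E
python3 - <<'E'
from h import *
a=[snap(n,n+'0')[1] for n in('scene','side','wrist')]
cv2.imwrite('pics/both.png',cv2.resize(np.vstack(a[:2]),(800,1000))[:,:,::-1])
for n in('scene','side','wrist'):
    c,_,_=load(n+'0'); print(n,c['f'],c['k1'],(-c['V'][:3,:3].T@c['V'][:3,3]).round(3)); 
print(robot.read_tcp_rot().round(3))
E
```

```text
pics
scene 395.90358676783535 -0.045644882746105425 [1.064 0.339 1.065]
side 501.8107056762748 -0.007227950617666119 [-0.201  0.854  1.274]
wrist 348.92675755762144 0.012715368135744719 [ 0.675 -0.069  0.385]
[[-0.    -1.    -0.001]
 [-1.     0.    -0.   ]
 [ 0.     0.001 -1.   ]]
```

View pics/scene0.png

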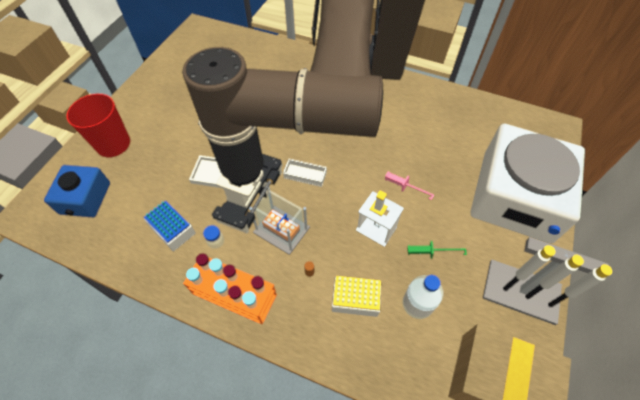

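View pics/side0.png

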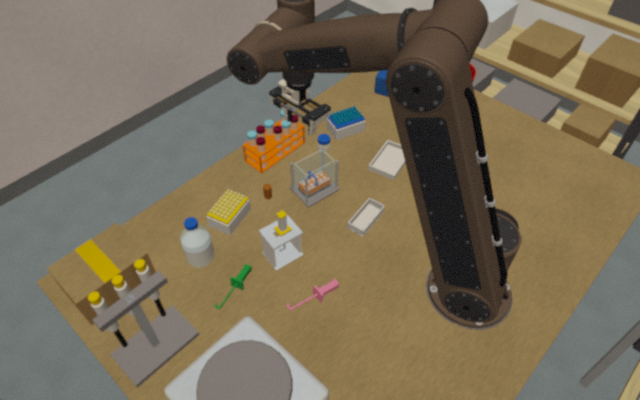

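Scene picture: the picker's yellow flange shows in the white stand at (380,203), and the pink (410,185) and green (436,250) look-alikes lie on the bench. The clear well with the orange cassette is at (282,225). The tray is the larger white one at (215,172), and the trough is the smaller one at (305,172). The side picture agrees: stand (282,235), well (315,178), tray (388,158), trough (366,217).

```bash
python3 - <<'E'
from h import *
c,im,d=load('scene0'); s,ims,ds=load('side0')
for k,uv in dict(handle=(379,196),flange=(380,208),well=(282,226),tray=(203,172),trough=(305,172),vial=(309,268),bottle=(432,283),tipsY=(358,292),jar=(212,233),tipsB=(168,222),rack=(230,290)).items():
    u,v=uv; print(k,pts(c,uv,d[v,u]).round(3))
for k,uv in dict(handle=(282,217),flange=(283,230),well=(315,184),tray=(388,158),trough=(367,217)).items():
    u,v=uv; print('side',k,pts(s,uv,ds[v,u]).round(3))
a=cv2.resize(im[170:260,230:430],(800,360),interpolation=cv2.INTER_CUBIC); b=cv2.resize(ims[140:275,220:440],(400,240),interpolation=cv2.INTER_CUBIC)
w=cv2.resize(load('wrist0')[1],(400,240))
cv2.imwrite('pics/crop1.png',np.vstack([a,np.hstack([b,w])])[:,:,::-1])
E
```

```text
handle [[0.491 0.266 0.186]]
flange [[0.495 0.277 0.138]]
well [[0.64  0.05  0.122]]
tray [[ 0.505 -0.317  0.002]]
trough [[ 0.377 -0.003  0.005]]
vial [[0.697 0.152 0.051]]
bottle [[0.664 0.458 0.169]]
tipsY [[0.712 0.298 0.057]]
jar [[ 0.71  -0.144  0.061]]
tipsB [[ 0.732 -0.274  0.071]]
rack [[0.852 0.01  0.127]]
side handle [[0.476 0.274 0.182]]
side flange [[0.476 0.274 0.123]]
side well [[0.564 0.045 0.073]]
side tray [[ 0.502 -0.273  0.007]]
side trough [[ 0.385 -0.011  0.003]]
```

View pics/crop1.png

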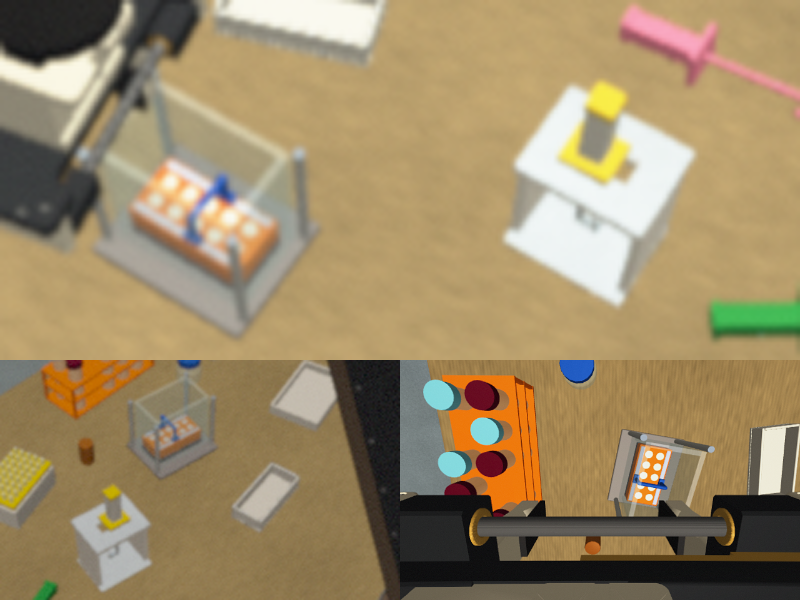

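The picker hangs in the white stand: its flange and cap are yellow and the handle is grey-white, unlike the pink and green ones on the bench. The cassette with its blue bridge is in the clear well. Next, wrist views from above of the stand, well and tray.

```bash
python3 - <<'E'
from h import *
R=robot.read_tcp_rot(); print(robot.read_t())
for n,p in dict(tray=(.505,-.15,.31),well=(.60,.17,.31),stand=(.485,.40,.31)).items():
    robot.goto(np.array(p),R); snap('wrist','w_'+n); print(n,robot.read_t(),robot.read_qpos().round(0))
def rect(c,im,d,lo,hi,mask=None,ctr=None,rad=.12):
    v,u=np.nonzero(d>0); P=pts(c,np.c_[u,v].astype(float),d[v,u])
    k=(P[:,2]>lo)&(P[:,2]<hi)
    if mask is not None:k&=mask[v,u]
    if ctr is not None:k&=np.hypot(*(P[:,:2]-ctr).T)<rad
    Q=P[k]; r=cv2.minAreaRect((Q[:,:2]*1000).astype(np.float32)); print(len(Q),np.round(r[0],1),np.round(r[1],1),round(r[2],2),'z',np.median(Q[:,2]).round(4)); return Q
def hsv(im): return cv2.cvtColor(im,cv2.COLOR_RGB2HSV)
c,im,d=load('w_stand'); h=hsv(im).astype(int); ye=(h[...,0]>20)&(h[...,0]<35)&(h[...,1]>120); wh=(h[...,1]<60)&(h[...,2]>120)
s=(.48,.27)
print('plate');rect(c,im,d,.105,.119,wh,s); print('flange');rect(c,im,d,.112,.13,ye,s);print('top');rect(c,im,d,.17,.2,None,s,.05);rect(c,im,d,.17,.2,ye,s,.05)
c,im,d=load('w_tray'); h=hsv(im).astype(int); wh=(h[...,1]<60)&(h[...,2]>120)
print('tray rim');rect(c,im,d,.016,.03,None,(.505,-.29),.14);rect(c,im,d,.0,.03,wh,(.505,-.29),.14)
c,im,d=load('w_well'); h=hsv(im).astype(int)
bl=(h[...,0]>100)&(h[...,0]<130)&(h[...,1]>120); og=(h[...,0]>5)&(h[...,0]<20)&(h[...,1]>150)
s=(.6,.035)
print('blue');rect(c,im,d,.04,.1,bl,s,.09);print('orange top');rect(c,im,d,.035,.055,og,s,.09);print('rim');rect(c,im,d,.12,.14,None,s)
print('base');rect(c,im,d,.003,.02,(h[...,1]<50),s)
cv2.imwrite('pics/well_stand.png',np.vstack([cv2.resize(load('w_'+n)[1][:260],(738,300)) for n in('well','stand')])[:,:,::-1])
E
```

```text
0.15
tray 1.1583 [  5.   4. -10.  -0. -76.  -5.]
well 2.475 [ 34.  13.   2.  -0. -78. -34.]
stand 3.5333 [ 57.  14.   2.  -0. -78. -57.]
plate
6576 [484.8 278.8] [99.3 80.3] 78.65 z 0.1163
flange
899 [484.2 266.3] [47.6 35.8] 79.96 z 0.1224
top
1004 [485.1 270.1] [21.8 21.5] 80.11 z 0.1874
970 [485.1 270.1] [21.8 21.5] 80.11 z 0.1874
tray rim
1668 [ 492.  -268.9] [100.  154.1] 12.28 z 0.0232
10717 [ 490.5 -271.3] [104.7 162.9] 12.34 z 0.0066
blue
384 [600.1  22.7] [14.2 48.1] 78.98 z 0.0772
orange top
1382 [600.   20.9] [76.9 51.7] 79.12 z 0.0443
rim
1848 [607.6  45.4] [78.2 86.2] 85.88 z 0.1312
base
1571 [600.3  25.6] [112.8 109.1] 79.88 z 0.0093
```

View pics/well_stand.png

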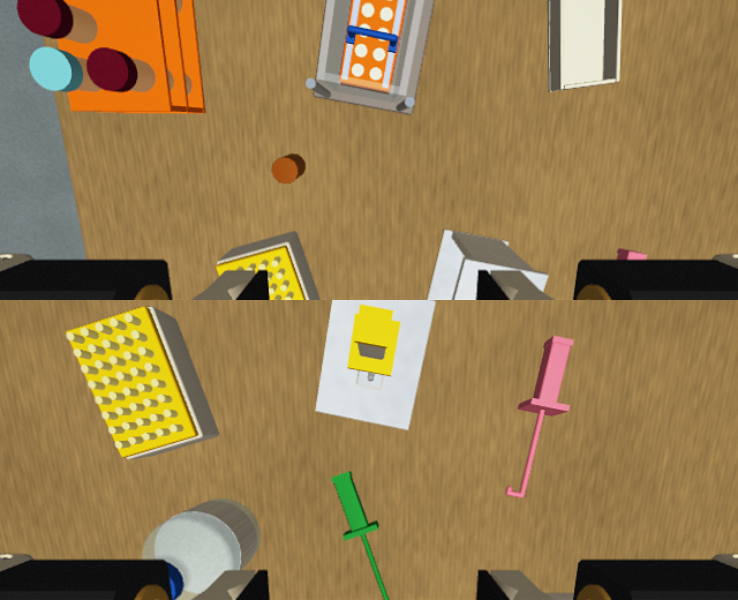

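The wrist views confirm the picker in the stand, with its hook visible in the hole at (370,378), so the foot points to image-down (+y). The blue bar is at about (372,38) in the upper view, but the well is cut off at the top edge. I'll take one better view of the well on the way to the picker.

```bash
cat >> h.py <<'E'
def rect(c,im,d,lo,hi,mask=None,ctr=None,rad=.12):
    v,u=np.nonzero(d>0); P=pts(c,np.c_[u,v].astype(float),d[v,u])
    k=(P[:,2]>lo)&(P[:,2]<hi)
    if mask is not None:k&=mask[v,u]
    if ctr is not None:k&=np.hypot(*(P[:,:2]-ctr).T)<rad
    Q=P[k]; r=cv2.minAreaRect((Q[:,:2]*1000).astype(np.float32)); print(len(Q),np.round(r[0],1),np.round(r[1],1),round(r[2],2),'z',np.median(Q[:,2]).round(4)); return Q
def hsv(im): return cv2.cvtColor(im,cv2.COLOR_RGB2HSV).astype(int)
def Rz(deg):
    """tool pointing down, tool y (closing) along direction deg"""
    a=np.radians(deg); y=np.array([np.cos(a),np.sin(a),0]); z=np.array([0,0,-1.]); return np.c_[np.cross(y,z),y,z]
E
python3 - <<'E'
from h import *
R=robot.read_tcp_rot()
robot.goto(np.array((.60,.085,.33)),R); c,im,d=snap('wrist','w_well2'); h=hsv(im)
bl=(h[...,0]>100)&(h[...,0]<130)&(h[...,1]>120); og=(h[...,0]>5)&(h[...,0]<20)&(h[...,1]>150)
s=(.6,.025)
print('blue');Q=rect(c,im,d,.04,.1,bl,s,.09);rect(c,im,d,.073,.085,bl,s,.09);print('orange top');rect(c,im,d,.035,.055,og,s,.09);rect(c,im,d,.035,.055,None,s,.07);print('rim');rect(c,im,d,.123,.14,None,s)
print('base');rect(c,im,d,.003,.02,(h[...,1]<50),s)
for o in (80,-100):
  for p in ((.4845,.2702,.134),(.6,.02,.2),(.6,.02,.35),(.492,-.269,.3)):
    q=robot.ik(np.array(p),Rz(o)); print(o,p,None if q is None else np.round(q,0))
f=np.array([(robot.dwell(.02),robot.read_force())[1] for _ in range(10)]); print(f.mean(0),f.std(0),robot.read_t())
E
```

```text
blue
245 [600.   22.7] [13.2 47.5] 79.3 z 0.0774
174 [600.1  22.3] [ 5.9 43.7] 79.34 z 0.0778
orange top
1536 [598.9  15.6] [99.7 51.6] 79.31 z 0.0443
3680 [598.8  14.8] [105.2  60.2] 79.82 z 0.0446
rim
2794 [599.1  15. ] [132.3  87.3] 79.88 z 0.1312
base
1207 [596.4  15.8] [178.4 113.1] 79.62 z 0.0093
80 (0.4845, 0.2702, 0.134) [  49.   14.  -22.    0.  -54. -149.]
80 (0.6, 0.02, 0.2) [  21.   15.  -11.    0.  -64. -121.]
80 (0.6, 0.02, 0.35) [  21.   10.    3.    0.  -82. -121.]
80 (0.492, -0.269, 0.3) [ -9.   7.  -7.   0. -75. -91.]
-100 (0.4845, 0.2702, 0.134) [ 49.  14. -22.   0. -54.  31.]
-100 (0.6, 0.02, 0.2) [ 21.  15. -11.   0. -64.  59.]
-100 (0.6, 0.02, 0.35) [ 21.  10.   3.   0. -82.  59.]
-100 (0.492, -0.269, 0.3) [ -9.   7.  -7.   0. -75.  89.]
[-0.05014685 -0.25728812 -0.02439569] [0.45440295 0.43957985 0.61124394] 5.0167
```

View pics/w_well2.png

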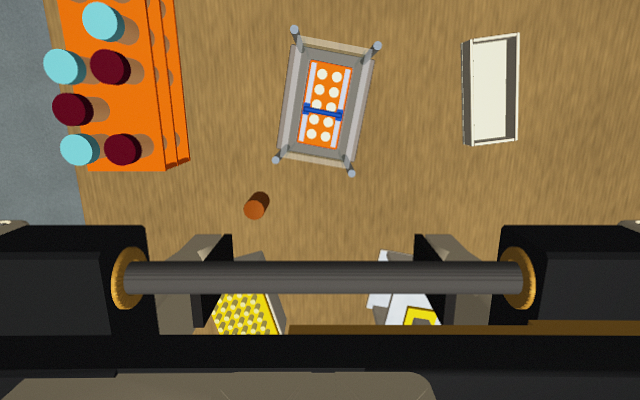

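The second well view shows the cassette centred at (325,103) with the blue bar at (322,112). That puts the bar about 7 mm off centre toward +y. Now I'll grip the picker with the fingers closing along its y and lift it.

```bash
cat >> h.py <<'E'
def F(n=10):
    return np.mean([(robot.dwell(.01),robot.read_force())[1] for _ in range(n)],0)
E
python3 - <<'E'
from h import *
R=Rz(-100.2); p=np.array([.4845,.2702,.136])
robot.goto(p+[0,0,.10],R); robot.servo_line(p,speed=.1)
robot.move_gripper(0.0); print('w',robot.read_grip_width(),robot.read_finger_force(),robot.read_position().round(4),F().round(2))
robot.servo_line(p+[0,0,.18],speed=.12)
print(robot.read_t(),robot.read_grip_width(),F(20).round(2),robot.read_position().round(4))
c,im,d=snap('side','s1'); c2,im2,d2=snap('scene','s2')
a=proj(c,p+[0,0,.06])[0].astype(int);b=proj(c2,p+[0,0,.06])[0].astype(int)
cr=lambda im,q:cv2.resize(im[max(q[1]-60,0):q[1]+60,q[0]-60:q[0]+60],(400,400),interpolation=cv2.INTER_CUBIC)
cv2.imwrite('pics/lift.png',np.hstack([cr(im,a),cr(im2,b)])[:,:,::-1])
E
```

```text
w 0.22791964710406443 29.998279809951782 [0.4845 0.2702 0.136 ] [ 0.06 -0.14 -0.1 ]
9.9083 0.22938278650814206 [ 0.08  0.02 -1.32] [0.4844 0.2701 0.3155]
```

View pics/lift.png

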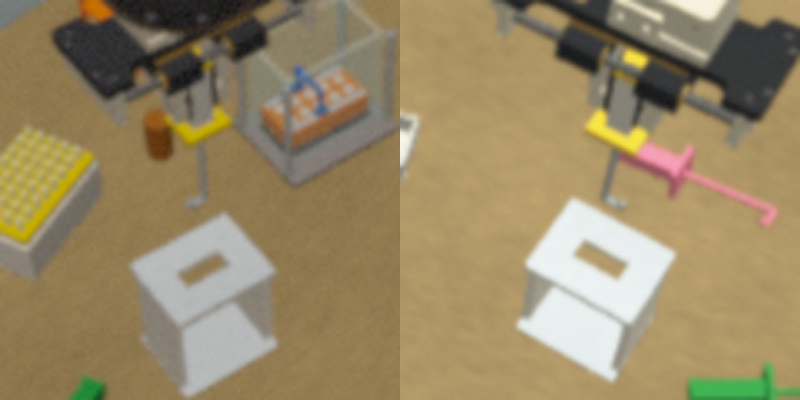

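Lifted cleanly: the picker hangs upright in the gripper with its foot toward +y, and the stand is empty. Next I'll go into the well and feel for the bar.

```bash
python3 - <<'E'
from h import *
R=Rz(-100.6); a=np.radians(79.4); u=np.array([np.cos(a),np.sin(a),0]); bar=np.array([.6,.0225,0])
p=bar-.026*u
robot.goto(p+[0,0,.31],R); robot.servo_line(p+[0,0,.20],speed=.12); robot.dwell(.2); f0=F(20)
print('base',f0.round(2),robot.read_t()); ok=True
for z in np.arange(.195,.1680,-.0045):
    robot.servo_line(p+[0,0,z],speed=.05); f=F(6)-f0
    if abs(f).max()>1.5: f=F(15)-f0
    if abs(f).max()>1.2: print('contact',z,f); ok=False;break
print('down',robot.read_position().round(4),f.round(2),robot.read_t())
if ok:
    z=robot.read_position()[2]; s=0.
    while s<.026:
        s+=.002 if s<.012 else .001
        robot.servo_line(np.r_[(p+s*u)[:2],.1685],speed=.04); f=F(8)-f0
        if abs(f@u)>.9:
            f=F(20)-f0
            if abs(f@u)>.7: print('touch');break
    print('s',s,(f@u).round(2),f.round(2),robot.read_position().round(4),robot.read_t())
E
```

```text
base [ 0.    0.15 -1.29] 12.7417
down [ 0.5951 -0.0031  0.1723] [-0.05 -0.3   0.19] 14.5417
touch
s 0.021000000000000008 -0.88 [-0.23 -0.85  0.24] [0.599  0.0175 0.1685] 19.4667
```

```bash
python3 - <<'E'
from h import *
a=np.radians(79.4); u=np.array([np.cos(a),np.sin(a),0])
p=robot.read_position(); p=p-.0015*u; robot.servo_line(p,speed=.02)
f0=np.array([0,.12,-1.29]); z0=p[2]; L=[]
p[2]=z0+.010; robot.servo_line(p,speed=.04); dev=np.zeros(3)
while p[2]<z0+.165:
    lift=p[2]-z0
    p[2]+=.002 if lift<.035 else .005
    robot.servo_line(p,speed=.05); f=F(6)-f0
    L.append((round((p[2]-z0)*1e3),*f.round(1),round(p@u*1e3,1)))
    if np.linalg.norm(f)>6.5:
        f=F(15)-f0
        if np.linalg.norm(f)>6.5: print('ABORT');break
    h=np.r_[f[:2],0]
    if np.linalg.norm(h)>.6: p=p+np.clip(.0012*h,-.003,.003)
for l in L: print(*l)
f=F(20)-f0; print('end',f.round(2),robot.read_position().round(4),robot.read_t())
c,im,d=snap('side','s3'); c2,im2,d2=snap('scene','s4')
q=robot.read_position()-[0,0,.14]
a=proj(c,q)[0].astype(int);b=proj(c2,q)[0].astype(int)
cr=lambda im,q:cv2.resize(im[max(q[1]-60,0):q[1]+60,q[0]-60:q[0]+60],(400,400),interpolation=cv2.INTER_CUBIC)
cv2.imwrite('pics/hang.png',np.hstack([cr(im,a),cr(im2,b)])[:,:,::-1])
E
```

```text
12 -0.3 -0.2 0.1 125.9
14 0.1 0.5 -1.7 125.9
16 -0.1 -0.6 -2.3 125.9
18 -0.4 -0.2 -1.9 125.9
20 -0.4 -0.8 -1.7 125.9
22 -0.2 -0.2 -2.1 124.9
24 -0.3 -0.4 -2.2 124.9
26 0.2 -0.4 -2.3 124.9
28 -0.1 -0.2 -2.2 124.9
30 0.1 -0.3 -2.1 124.9
32 -0.3 -0.1 -1.6 124.9
34 -0.3 -0.2 -2.3 124.9
36 -0.2 -0.3 -2.1 124.9
41 -0.0 -0.5 -2.6 124.9
46 -0.1 -0.5 -2.3 124.9
51 -0.1 -0.2 -2.1 124.9
56 -0.4 -0.5 -1.8 124.9
61 -0.2 -0.2 -2.3 124.3
66 -0.1 -0.3 -2.1 124.3
71 -0.2 -0.4 -1.9 124.3
76 -0.1 -0.3 -2.2 124.3
81 -0.3 -0.1 -2.1 124.3
86 0.3 -0.2 -2.2 124.3
91 -0.3 -0.3 -2.2 124.3
96 0.0 -0.0 -2.4 124.3
101 0.0 -0.5 -2.3 124.3
106 -0.2 -0.6 -2.1 124.3
111 -0.2 -0.7 -2.2 123.5
116 -0.1 -0.5 -2.0 122.7
121 -0.2 -0.2 -2.5 122.7
126 0.1 -0.4 -1.9 122.7
131 0.0 0.4 -2.8 122.7
136 -0.2 -0.2 -2.2 122.7
141 0.2 -0.0 -2.1 122.7
146 -0.2 -0.4 -2.3 122.7
151 -0.2 0.3 -2.0 122.7
156 0.2 -0.1 -2.6 122.7
161 0.3 0.0 -2.5 122.7
166 -0.0 -0.1 -2.4 122.7
end [ 0.18 -0.07 -2.26] [0.5972 0.0131 0.3344] 31.9833
```

View pics/hang.png

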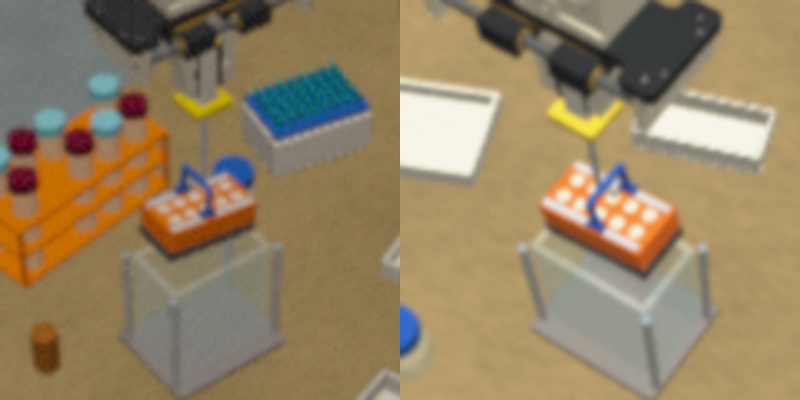

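The cassette (about 0.23 kg) hangs on the hook clear above the well, slightly tilted. Next I'll carry it to the tray, lower it while watching the force, and follow the bar as it levels.

```bash
python3 - <<'E'
from h import *
a=np.radians(102.3); u=np.array([np.cos(a),np.sin(a),0]); R=Rz(102.3-180); T=np.array([.492,-.269,0])
f0=np.array([0,.0,-1.29])
p=T-.0095*u; p[2]=.334
robot.servo_line(p,R,speed=.11); print(robot.read_t())
p[2]=.205; robot.servo_line(p,speed=.08); robot.dwell(.3); fh=F(30)-f0; w=-fh[2]; print('hang',fh.round(2),robot.read_t())
L=[]; touched=False; n0=0
while p[2]>.172:
    p[2]-=.0015
    if touched and p[2]>.176: p=p+.0018*u
    robot.servo_line(p,speed=.03); f=F(8)-f0-[*fh[:2],0]
    L.append((round(p[2]*1e3,1),*f.round(1),round((p-T)@u*1e3,1),touched))
    if np.linalg.norm(f)>7: print('ABORT');break
    if not touched and w+f[2]>.45:
        f=F(15)-f0-[*fh[:2],0]
        touched=w+f[2]>.35
    h=f@u
    if touched and abs(h)>.5: p=p+np.clip(.0012*h,-.003,.003)*u
    if touched and abs(f[2])<.3:
        n0+=1
        if n0>=2: break
for l in L: print(*l)
print('end',(F(20)-f0).round(2),robot.read_position().round(4),robot.read_t())
c,im,d=snap('side','s5'); c2,im2,d2=snap('scene','s6')
q=robot.read_position()-[0,0,.12]
a=proj(c,q)[0].astype(int);b=proj(c2,q)[0].astype(int)
cr=lambda im,q:cv2.resize(im[max(q[1]-60,0):q[1]+60,q[0]-60:q[0]+60],(400,400),interpolation=cv2.INTER_CUBIC)
cv2.imwrite('pics/set.png',np.hstack([cr(im,a),cr(im2,b)])[:,:,::-1])
E
```

```text
35.0417
hang [ 0.1  -0.15 -2.26] 37.35
203.5 -0.1 0.3 -2.4 -9.5 False
202.0 0.0 0.0 -2.1 -9.5 False
200.5 -0.0 0.1 -1.9 -9.5 False
199.0 0.1 0.2 -2.4 -9.5 False
197.5 -0.2 0.2 -2.0 -9.5 False
196.0 -0.1 0.1 -2.1 -9.5 False
194.5 -0.2 0.1 -2.2 -9.5 False
193.0 -0.2 0.0 -2.5 -9.5 False
191.5 -0.2 0.2 -2.6 -9.5 False
190.0 0.1 0.3 -2.1 -9.5 False
188.5 -0.1 0.3 -2.0 -9.5 False
187.0 -0.4 0.1 -2.4 -9.5 False
185.5 -0.0 0.3 -2.4 -9.5 False
184.0 -0.3 0.1 -2.1 -9.5 False
182.5 -0.2 0.0 -1.7 -9.5 False
181.0 -0.1 -0.0 -2.0 -9.5 False
179.5 -0.1 0.2 -2.1 -9.5 False
178.0 0.1 0.4 -0.5 -9.5 False
176.5 -0.2 -0.0 -0.0 -7.7 True
175.0 0.1 0.2 0.3 -7.7 True
173.5 0.1 0.0 0.1 -7.7 True
end [ 0.07 -0.04  0.05] [ 0.4937 -0.2766  0.1735] 44.4167
```

View pics/set.png

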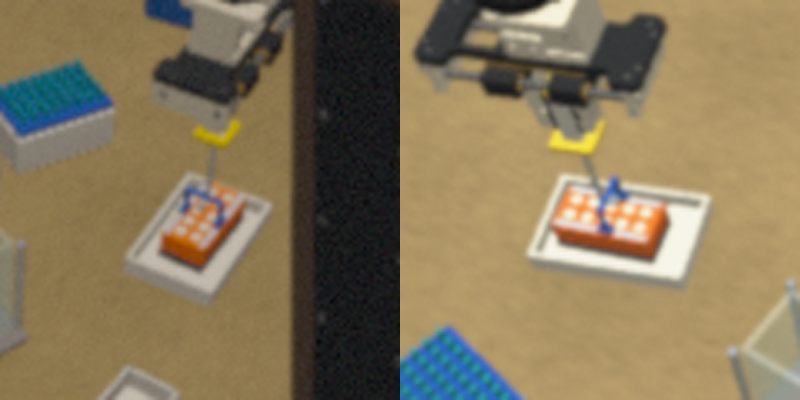

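The cassette sits flat in the tray with no load on the hook. I'll drop the foot inside the opening, back out and rise.

```bash
python3 - <<'E'
from h import *
a=np.radians(102.3); u=np.array([np.cos(a),np.sin(a),0]); T=np.array([.492,-.269,0])
f0=F(20); p=robot.read_position(); ok=True
for z in (.1715,.1695,.1675):
    p[2]=z; robot.servo_line(p,speed=.04); f=F(10)-f0
    if abs(f).max()>1.2: print('contact down',z,f.round(2)); ok=False;break
if ok:
    for i in range(9):
        p=p-.003*u; robot.servo_line(p,speed=.04); f=F(8)-f0
        if abs(f).max()>1.0: f=F(20)-f0
        if abs(f).max()>.8: print('contact back',i,f.round(2)); ok=False;break
if ok:
    p[2]=.31; robot.servo_line(p,speed=.12)
    print('up',(F(20)-f0).round(2))
print(robot.read_t(),robot.read_position().round(4))
if ok:
    c,im,d=snap('scene','s7'); h=hsv(im); og=(h[...,0]>4)&(h[...,0]<20)&(h[...,1]>150)
    bl=(h[...,0]>100)&(h[...,0]<130)&(h[...,1]>120)
    Q=rect(c,im,d,.035,.05,og,T[:2],.1); 
    e=np.array([u[1],-u[0],0]); m=(Q.min(0)+Q.max(0))/2-T
    for ax in (e,u): s=(Q-T)@ax; print(s.min().round(4),s.max().round(4))
    print('tilt',np.linalg.lstsq(np.c_[Q[:,:2],np.ones(len(Q))],Q[:,2],rcond=None)[0][:2].round(3))
E
```

```text
up [-0.03  0.08  0.  ]
50.0333 [ 0.4992 -0.3028  0.3093]
55 [ 500.1 -274.8] [42.6 99.1] 10.45 z 0.0379
-0.0161 0.0288
-0.0563 0.0422
tilt [-0.026 -0.002]
```

The cassette stands free at about (+5, -7) mm from the tray centre, level. Now I'll hang the picker back.

```bash
python3 - <<'E'
from h import *
R=Rz(-100.2); p=np.array([.4845,.2702,.316])
robot.servo_line(p,R,speed=.15); robot.dwell(.2); f0=F(15); print(robot.read_t(),f0.round(2)); ok=True
for z in (.26,.22,.18,.15,.141,.138,.1365):
    p[2]=z; robot.servo_line(p,speed=.1 if z>.145 else .03); f=F(6)-f0
    if np.hypot(f[0],f[1])>2 or (z>.145 and abs(f[2])>2) or abs(f[2])>6: print('contact',z,f.round(2)); ok=False;break
    if f[2]>.9: print('seated',z,f.round(2)); break
print(robot.read_t(),f.round(2),robot.read_position().round(4))
if ok:
    robot.move_gripper(1.0); p[2]=.30; robot.servo_line(p,speed=.12); print(robot.read_t())
    c,im,d=snap('side','s8'); c2,im2,d2=snap('scene','s9'); q=np.array([.4845,.2702,.12])
    a=proj(c,q)[0].astype(int);b=proj(c2,q)[0].astype(int)
    cr=lambda im,q:cv2.resize(im[max(q[1]-60,0):q[1]+60,q[0]-60:q[0]+60],(400,400),interpolation=cv2.INTER_CUBIC)
    cv2.imwrite('pics/fin.png',np.hstack([cr(im,a),cr(im2,b)])[:,:,::-1])
    h=hsv(im2); ye=(h[...,0]>20)&(h[...,0]<35)&(h[...,1]>120); rect(c2,im2,d2,.112,.2,ye,q[:2],.06)
E
```

```text
54.3833 [-0.21 -0.02 -1.24]
57.9417 [ 0.29  0.29 -0.34] [0.4845 0.2702 0.1365]
60.6583
149 [486.5 270.2] [39.3 32.4] 82.08 z 0.123
```

View pics/fin.png

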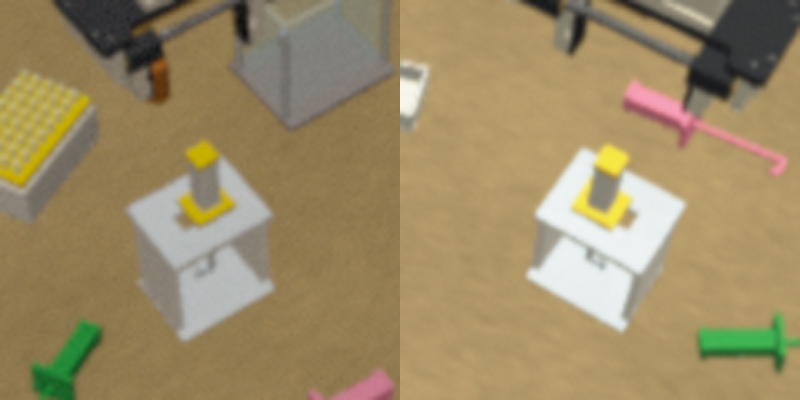

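The picker hangs upright with its flange flat on the plate, and the gripper is well clear above it. Handing in.

```bash
python3 -c "
from rig import robot
print(robot.job_done(), robot.read_t())"
```

```text
the job is handed in; nothing more can be done
the job is handed in; nothing more can be done
```

I've handed the job in at about 61 s, but got no verdict back: the cassette stands flat and unhooked in the tray, the picker hangs upright in its stand, and as far as I could tell nothing else was moved.

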